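Seat the stoppers along a curved vial rack

TASK

The five vials in the curved rack are only loosely stoppered: follow the row with the closed fingertips from the end with the ring-shaped lug to the plain end, pressing every stopper fully home in turn with a light touch. From the first stopper until the last is home, keep the fingertips over the row and no more than about 5 cm above it; do not pull any stopper up or bear hard on the rack, leave the other things on the bench alone, and lift clear at the end.

Things in the scene. Friction and masses are not known exactly. Their poses are not given: they have to be found in the camera images.
- rack: Arc-shaped vial rack, screwed down: aluminium base, grey deck (36 mm wide, top 36 mm up), five clear vials with mouths 54 mm up. Origin on the worktop under the third vial; z up, x away from the arc's centre (convex side), y along the row from stopper 1 to 5. A flat ring-shaped lug, 33 mm across, sticks out of the deck beyond stopper 1; the other end is plain. The stoppers are its highest parts.
- arc_centre (a point): Centre of the arc on which the five vials stand, on the worktop, 130 mm from every vial's axis, on the concave side of the rack (rack x = -130 mm). Neighbouring vials are 0.26 rad (34 mm) apart along the arc.
- stopper_1_top (a point): Centre of the top of the first stopper; at the lug end of the row. Black rubber stopper with a round head 19 mm across and 7 mm high, flat on top (13 mm) with a bevelled edge; its top is 66 mm above the worktop when raised, 61 mm when fully home on the vial's mouth.
- stopper_1 (a joint): How far the first stopper has been pressed down (m): near 0 at the start, 0.005 fully home against a firm stop; negative if pulled up. It slides stiffly (about 4 N, no spring) and stays where it is left.
- stopper_2_top (a point): Centre of the top of the second stopper. Black rubber stopper with a round head 19 mm across and 7 mm high, flat on top (13 mm) with a bevelled edge; its top is 66 mm above the worktop when raised, 61 mm when fully home on the vial's mouth.
- stopper_2 (a joint): How far the second stopper has been pressed down (m): near 0 at the start, 0.005 fully home against a firm stop; negative if pulled up. It slides stiffly (about 4 N, no spring) and stays where it is left.
- stopper_3_top (a point): Centre of the top of the third stopper. Black rubber stopper with a round head 19 mm across and 7 mm high, flat on top (13 mm) with a bevelled edge; its top is 66 mm above the worktop when raised, 61 mm when fully home on the vial's mouth.
- stopper_3 (a joint): How far the third stopper has been pressed down (m): near 0 at the start, 0.005 fully home against a firm stop; negative if pulled up. It slides stiffly (about 4 N, no spring) and stays where it is left.
- stopper_4_top (a point): Centre of the top of the fourth stopper. Black rubber stopper with a round head 19 mm across and 7 mm high, flat on top (13 mm) with a bevelled edge; its top is 66 mm above the worktop when raised, 61 mm when fully home on the vial's mouth.
- stopper_4 (a joint): How far the fourth stopper has been pressed down (m): near 0 at the start, 0.005 fully home against a firm stop; negative if pulled up. It slides stiffly (about 4 N, no spring) and stays where it is left.
- stopper_5_top (a point): Centre of the top of the fifth stopper; at the plain end of the row. Black rubber stopper with a round head 19 mm across and 7 mm high, flat on top (13 mm) with a bevelled edge; its top is 66 mm above the worktop when raised, 61 mm when fully home on the vial's mouth.
- stopper_5 (a joint): How far the fifth stopper has been pressed down (m): near 0 at the start, 0.005 fully home against a firm stop; negative if pulled up. It slides stiffly (about 4 N, no spring) and stays where it is left.
- cup: Small lidded sample cup, 35x43x24 mm, on the concave side of the rack. A bystander, to be left alone. Origin at the centre of its underside.
- dropper: Small amber dropper bottle, 30 mm across, 78 mm high, on the convex side of the rack. A bystander, to be left alone. Origin at the centre of its underside.
- spare_vial: Loose empty clear vial, 16 mm across, 46 mm high, on the convex side of the rack. A bystander, to be left alone. Origin at the centre of its underside.
- small_beaker: Small glass beaker, 56 mm across, 76 mm high, behind the rack. A bystander, to be left alone. Origin at the centre of its underside.
- lab_tweezers: Tweezers, 122 mm long, 9 mm high, behind the rack. A bystander, to be left alone. Origin at the centre of its underside.

How it is judged:
By the outcome, as a careful person would: the job done as asked, in the order asked, and still so for the second after the job is handed in, with the robot touching nothing.
It also fails if it takes over 48 s, if anything falls off the work surface, if the arm or the gripper's body presses on something with over 40 N, if the wrist force passes 120 N, or if a joint passes its speed limit or range.

ROBOT

A 7-joint arm with a two-finger parallel gripper is mounted at the origin on a cart in front of the work surface, level with it; the furniture and walls round the work are solid. World frame = base frame: x ahead of the robot, y to its left, z up, the work surface at z = 0. Lengths are in m, angles in rad, forces in N, time in s.
With the tool pointing down it reaches from about 0.425 to 0.825 m from the base axis. Payload 3.6 kg.
Tool frame: the origin (TCP) lies between the finger pads; the fingertips stand 14 mm ahead of it and the grasp point (between the pads) lies 5 mm behind it; z points along the fingers, y is the direction in which the jaws open and shut (so a half turn about z gives the same grasp; the last joint's range is limited). The gripper opens to 85 mm and grips with 20 to 120 N. Pads are 22 mm wide; open, the fingers measure 114 mm over their backs; the gripper's body (76 mm by 85 mm) begins 54 mm behind the grasp point. The pads swing forward as they close: fully open they stand 13 mm farther back than shut.
Start: joints at [1.127, 0.615, -0.013, 1.423, 0.008, 1.103, -0.04], TCP at [0.264, -0.594, 0.245] pointing down, gripper open.
Joint ranges: [-3.12, 3.12], [-0.3, 2.06], [-1.34, 1.32], [0.26, 2.42], [-1.36, 4.5], [0.01, 1.98], [-2.84, 2.84]. Speed limits (rad/s): [2.79, 2.79, 3.14, 3.14, 3.14, 3.14, 3.14].

INTERFACE

Orientations are given as a unit quaternion [x, y, z, w].
In Python, from cell import manip gives the robot as it stands.
- The arm moves only by the tool send_rows, never from a script. Its argument "targets" is text: rows parted by semicolons, each of 7 numbers parted by spaces: the opening, from 0 (shut) to 1 (fully open), then the shift along the tool's x, y, z in m, then the turn, a rotation vector about the tool's x, y, z in rad. A call has 1 to 20 rows; each row is the pose to reach, as a shift and turn from the pose commanded when the call began, along the tool's axes at that moment; what a row does not reach only later rows make up. A row lasts 1/10 s, in which the tool goes at most 50 mm and 8.59 degrees, less where a joint would pass 70% of its speed; a pose out of reach is approached as far as the arm can. A call with a gripper value outside its range is refused whole. The fingers move at their own pace and stop on an object; the grip force is fixed at half the most. Time passes only in rows, so rows that repeat a pose let the fingers close. It gives the time, the measured TCP pose, the force and the opening at its end, in the units of the state.
- manip.state(): the state, without advancing time (a new reading comes with each control period).
- manip.snapshot(name): name is "side" or "top" or "wrist"; returns the picture (384x512x3 uint8, blue, green, red); there is no depth.
- manip.camera_params(name): a dict with "camera_matrix" (3x3 intrinsics, pixels), "T" (4x4, takes a point from camera to world coordinates); the wrist camera has in their place "mount" (4x4, takes a point from camera to tool coordinates, whose origin is the TCP and whose axes are the flange's). Camera axes: x right, y up, looking along -z (the intrinsics and any distortion apply to the point x, -y, -z); pixel columns grow to the right and rows downward; lengths in m; the calibration is good to about 2 mm. The wrist camera is an equidistant fisheye: a pixel r from the principal point sees the ray r / f radians off the axis. A picture is of the moment at which its call begins: read the wrist's pose just before it. camera_params takes no time and is no camera call.
- manip.job_done(): hands the job in, once; it reports no verdict.
Trained networks look in the newest picture that a camera, given by its name, has taken for a name from the list of things; names that differ only in an ending like _2 or _b are one class to them, and where a whole thing is asked for, a point or a joint stands for the part that bears it (a point fixed in the world has none). Each returns a list of dicts, best first, with "p" (0 to 1); they miss things now and then, are a little off and sometimes report something else, mostly with a low value. They report only what shows in the picture. A call takes as long as a camera call.
- manip.look_for(camera, thing): "extent" ([centre column, centre row, width, height] in pixels, round what is visible of it).
- manip.masks_of(camera, thing): "region" (384x512 bool, what is visible of it) and "extent" ([centre column, centre row, width, height] in pixels, round what is visible of it).
- manip.landmark_of(camera, thing): "uv" ([column, row] in pixels: a listed point, or the origin of a listed thing).
The state is a dict: "clock": time; "qpos": joint angles; "qvel": joint speeds; "tau": joint torques, N m; "tcp_pos": TCP position; "eef_rot": TCP orientation; "force": force on the tool from outside, world axes, zero at the start; "ft_torque": the same for the moment, N m; "opening": finger opening in m.
Only numpy, scipy, OpenCV 4.12 (cv2) and the standard library are available. Lean on these libraries where they do the work, as an engineer would, in place of code of your own. Each camera call takes 0.05 s, during which the arm holds its last target. There are 200 camera calls.

## Working session

There is one attempt and no reset: what is moved stays moved. The work goes in short steps, Python scripts to look and compute and a tool call to move; the robot and the scene stay as the last step left them, time stands still between calls to the robot, and variables do not carry over. Pictures are saved under pics/ and viewed, about 8 in all and at most 12, crops included, and the job is handed in when it is done.

Besides the shell and the picture viewer there is one more tool, called after "Call:" in YAML: its name, and indented under it one key for each argument. send_rows: Moves the arm, as the interface text tells. Its arguments: {"type":"object","properties":{"targets":{"type":"string"}},"required":["targets"]}

```bash
mkdir -p pics; cat > h.py <<'E'
import numpy as np,cv2
from cell import manip
def ray(cam,uv):
    c=manip.camera_params(cam);K=np.array(c["camera_matrix"]);T=np.array(c["T"])
    d=np.linalg.inv(K)@[uv[0],uv[1],1];d=np.array([d[0],-d[1],-d[2]])
    return T[:3,3],T[:3,:3]@d
def at(cam,uv,z):
    o,d=ray(cam,uv);return o+d*(z-o[2])/d[2]
E
python3 - <<'E'
from h import *
print(manip.state())
ims=[]
for c in ("top","side"):
    im=manip.snapshot(c);cv2.imwrite(f"pics/{c}0.png",im)
    print(c,manip.camera_params(c))
    for t in ("stopper_1_top","rack","arc_centre"):
        for r in manip.landmark_of(c,t): print(t,np.round(r["uv"],1),round(r["p"],2),np.round(at(c,r["uv"],.066 if "stop" in t else 0),4))
    for t in ("cup","dropper","spare_vial","small_beaker","lab_tweezers"):
        for r in manip.landmark_of(c,t)[:1]: print(t,np.round(r["uv"],1),round(r["p"],2),np.round(at(c,r["uv"],0),4))
print(manip.state()["clock"], manip.camera_params("wrist"))
E
```

```text
{'clock': 0.0, 'qpos': array([ 1.12651589,  0.61589319, -0.01261973,  1.42492842,  0.00807852,
        1.10340845, -0.04037006]), 'qvel': array([ 0.0005624 ,  0.00091611, -0.0006848 , -0.00100592, -0.00059411,
        0.00078796,  0.00051284]), 'tau': array([ 2.12591026e-04, -4.69221532e+01,  2.59336391e-01, -1.71034241e+01,
        9.97463678e-03,  9.49437905e-03, -6.13051753e-06]), 'tcp_pos': array([ 0.26343948, -0.59340757,  0.24414521]), 'eef_rot': array([ 9.78251535e-01,  2.07418081e-01, -2.76666330e-04, -1.26399447e-03]), 'force': array([ 0.1817543 ,  0.07938651, -0.66730995]), 'ft_torque': array([-0.02756681,  0.00996093,  0.00152919]), 'opening': 0.0851969343026071}
top {'camera_matrix': array([[371.30212841,   0.        , 257.04463074],
       [  0.        , 371.30212841, 198.68314292],
       [  0.        ,   0.        ,   1.        ]]), 'T': array([[ 0.01201641,  0.98848283, -0.15085524,  0.45392738],
       [-0.9991892 ,  0.01766767,  0.03617725, -0.1753962 ],
       [ 0.03842585,  0.1502982 ,  0.98789367,  0.9054789 ],
       [ 0.        ,  0.        ,  0.        ,  1.  
[... 1078 characters left out ...]

spare_vial [251.6 225. ] 0.57 [ 0.5859 -0.2484  0.    ]
small_beaker [310.6 189.9] 0.92 [ 0.7193 -0.0742  0.    ]
lab_tweezers [313.3 215.5] 0.54 [ 0.7115 -0.2038  0.    ]
0.9 {'camera_matrix': array([[297.31863964,   0.        , 253.31549206],
       [  0.        , 297.31863964, 194.84375173],
       [  0.        ,   0.        ,   1.        ]]), 'mount': array([[-4.17557291e-04,  9.65974203e-01,  2.58638094e-01,
         6.46953706e-02],
       [ 9.99999814e-01,  5.18436458e-04, -3.21835927e-04,
         1.65924940e-03],
       [-4.44972621e-04,  2.58637912e-01, -9.65974240e-01,
        -1.29557937e-01],
       [ 0.00000000e+00,  0.00000000e+00,  0.00000000e+00,
         1.00000000e+00]])}
```

```bash
python3 - <<'E'
import cv2,numpy as np
a=cv2.imread("pics/top0.png")[120:290,170:350];b=cv2.imread("pics/side0.png")[120:270,150:350]
a=cv2.resize(a,(400,378),interpolation=3);b=cv2.resize(b,(400,300),interpolation=3)
cv2.imwrite("pics/c0.png",np.hstack([a,np.vstack([b,np.zeros((78,400,3),np.uint8)])]))
E
```

```text
(no output)
```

View pics/c0.png

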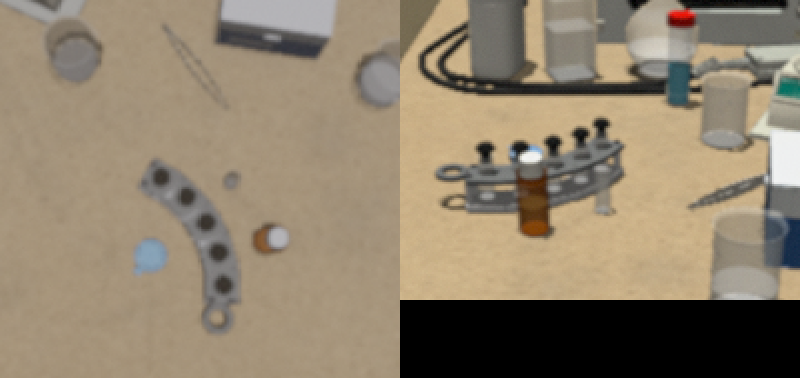

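```bash
cat >> h.py <<'E'
from scipy.optimize import least_squares
from scipy.spatial.transform import Rotation as R
def proj(cam,P):
    c=manip.camera_params(cam);K=np.array(c["camera_matrix"]);T=np.array(c["T"])
    p=(np.asarray(P)-T[:3,3])@T[:3,:3];p=p*[1,-1,-1];q=p@K.T;return q[:,:2]/q[:,2:]
def stops(x,y,a,z=.066):
    k=(np.arange(5)-2)*.26+a
    return np.c_[x-.13*np.cos(a)+.13*np.cos(k),y-.13*np.sin(a)+.13*np.sin(k),np.full(5,z)]
E
python3 - <<'E'
from h import *
t=np.array([[270.4,247.8],[268.1,233.4],[262.7,219.9],[253.7,208.2],[242.5,199.7]])
s=np.array([[192.5,192],[210,193],[226.5,191],[240.5,187],[250.5,182]])
for n,f in (("top",lambda p:(proj("top",stops(*p))-t).ravel()),("side",lambda p:(proj("side",stops(*p))-s).ravel()),("both",lambda p:np.r_[(proj("top",stops(*p))-t).ravel(),(proj("side",stops(*p))-s).ravel()])):
    r=least_squares(f,[.535,-.215,-.5],loss="soft_l1");print(n,r.x,r.cost,np.round(f(r.x),1))
print(stops(*r.x).round(4))
for k in(-2,-1,0,1,2):print(k,r.x[2]+k*.26)
st=manip.state();print(R.from_quat(st["eef_rot"]).as_matrix().round(3))
E
```

```text
top [ 0.53384557 -0.21956352 -1.03468605] 0.5934968688876463 [ 0.1  0.7  0.4  0.2 -0.  -0.1 -0.  -0.1 -0.5 -0.6]
side [ 0.53652898 -0.23254191 -1.04748678] 1.9243431626575085 [-0.6  1.8 -0.3  0.1 -0.  -0.4  0.2 -0.4  0.8 -0.6]
both [ 0.5350195  -0.22052639 -1.0361389 ] 9.881840491468726 [ 0.5  0.2  0.8 -0.3  0.4 -0.6  0.4 -0.6 -0.  -1.2 -0.5 -0.6 -0.4 -2.4
 -0.4 -2.9 -0.5 -2.9 -0.1 -2.9]
[[ 0.4707 -0.2387  0.066 ]
 [ 0.504  -0.2338  0.066 ]
 [ 0.535  -0.2205  0.066 ]
 [ 0.5615 -0.1997  0.066 ]
 [ 0.5818 -0.1728  0.066 ]]
-2 -1.5561389038318065
-1 -1.2961389038318065
0 -1.0361389038318065
1 -0.7761389038318065
2 -0.5161389038318065
[[ 0.914  0.406  0.   ]
 [ 0.406 -0.914  0.   ]
 [ 0.    -0.    -1.   ]]
```

Call:
send_rows:
  targets: "0 0.04 -0.027 0.006; 0 0.08 -0.054 0.012 0 0 0"

```text
validation failed for argument at $.ta...
```

Call:
send_rows:
  targets: "0 0.03 -0.02 0.005 0 0 0; 0 0.07 -0.047 0.011 0 0 0; 0 0.11 -0.074 0.017 0 0 0; 0 0.15 -0.1 0.023 0 0 0; 0 0.19 -0.127 0.029 0 0 0; 0 0.23 -0.154 0.035 0 0 0; 0 0.27 -0.181 0.041 0 0 0; 0 0.31 -0.208 0.047 0 0 0; 0 0.335 -0.225 0.052 0 0 0; 0 0.35 -0.235 0.054 0 0 0; 0 0.35 -0.235 0.054 0 0 0; 0 0.35 -0.235 0.054 0 0 0"

```text
clock: 2.1
tcp_pos: [0.4879, -0.2381, 0.1915]
eef_rot: [0.978, 0.207, -0.0, 0.0]
force: [0.5, -0.5, 0.1]
opening: 0.0002
```

```bash
cat >> h.py <<'E'
def wproj(P,st):
    c=manip.camera_params("wrist");K=np.array(c["camera_matrix"]);M=np.array(c["mount"])
    t=(np.asarray(P)-st["tcp_pos"])@R.from_quat(st["eef_rot"]).as_matrix()
    p=(t-M[:3,3])@M[:3,:3]*[1,-1,-1]
    r=np.hypot(p[:,0],p[:,1]);th=np.arctan2(r,p[:,2])
    return p[:,:2]/r[:,None]*th[:,None]*K[0,0]+K[:2,2]
E
python3 - <<'E'
from h import *
st=manip.state();im=manip.snapshot("wrist");cv2.imwrite("pics/w0.png",im)
L=[r for r in manip.landmark_of("wrist","stopper_1_top")]
for r in L: print(np.round(r["uv"],1),round(r["p"],2))
pr=wproj(stops(.5338,-.2196,-1.0347),st);print(pr.round(1),st["tcp_pos"])
np.savez("w0.npz",p=st["tcp_pos"],q=st["eef_rot"])
v=im.copy()
for u in pr: cv2.drawMarker(v,tuple(int(i) for i in u.round()),(0,0,255),0,7)
for r in L: cv2.circle(v,tuple(int(i) for i in np.round(r["uv"])),3,(0,255,0),1)
cv2.imwrite("pics/w0v.png",cv2.resize(v,(768,576),interpolation=3))
E
```

```text
[245.9 214.2] 0.76
[[242.7 208.9]
 [252.7 173.4]
 [253.1 134.8]
 [243.3  96.8]
 [223.9  63.4]] [ 0.4879479  -0.23809595  0.19146237]
```

View pics/w0v.png

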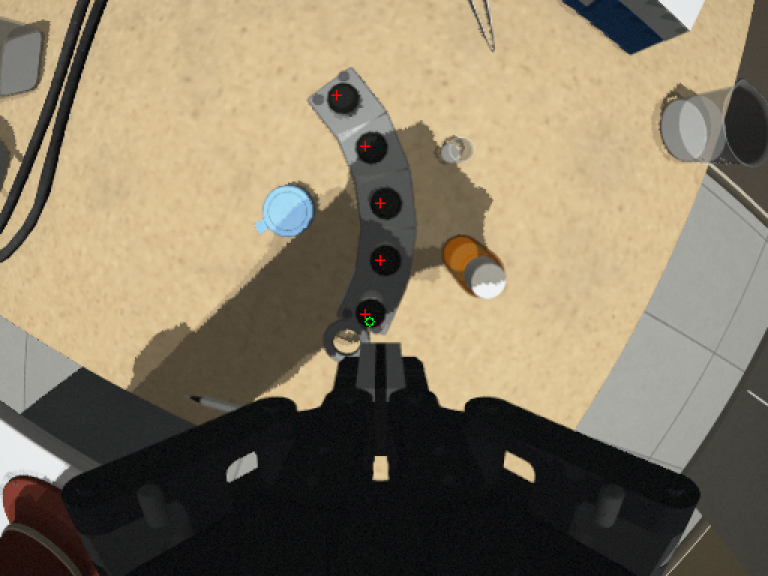

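```bash
python3 - <<'E'
from h import *
d=np.load("w0.npz");st={"tcp_pos":d["p"],"eef_rot":d["q"]}
im=cv2.imread("pics/w0.png");g=im.max(2)
w=np.array([[371,313],[386,261],[386,203],[372,147],[344,98]])/1.5
out=[]
n,lab,s,c=cv2.connectedComponentsWithStats((g<50).astype(np.uint8))
for u in w:
    l=lab[int(u[1]),int(u[0])];print(c[l].round(1),s[l],u.round(1))
f=lambda p:(wproj(stops(*p,.064),st)-w).ravel()
r=least_squares(f,[.534,-.22,-1.035],loss="soft_l1");print(r.x,f(r.x).round(1));S=stops(*r.x);print(S.round(4))
r=least_squares(lambda p:(wproj(stops(*p[:3],.066),st)-w).ravel(),[.534,-.22,-1.035]);print(r.x)
Rm=R.from_quat(st["eef_rot"]).as_matrix()
print(((S-st["tcp_pos"])@Rm).round(4))
E
```

```text
[243.4 208.9] [220 199  38  21 391] [247.3 208.7]
[256.6 173.6] [246 163  22  22 380] [257.3 174. ]
[256.8 135.1] [246 125  22  22 356] [257.3 135.3]
[247.5  98.4] [238  88  21  22 340] [248.  98.]
[228.5  65.4] [219  56  21  20 328] [229.3  65.3]
[ 0.53464019 -0.22366821 -1.03507228] [-0.1  0.5 -0.1 -0.   0.5  0.3  0.1 -0.1 -0.5 -0.7]
[[ 0.4703 -0.2419  0.066 ]
 [ 0.5037 -0.237   0.066 ]
 [ 0.5346 -0.2237  0.066 ]
 [ 0.5611 -0.2029  0.066 ]
 [ 0.5814 -0.1759  0.066 ]]
[ 0.53474995 -0.22365172 -1.0351121 ]
[[-0.0176 -0.0038  0.1255]
 [ 0.0149  0.0052  0.1255]
 [ 0.0486  0.0057  0.1254]
 [ 0.0813 -0.0026  0.1254]
 [ 0.1107 -0.019   0.1254]]
```

Call:
send_rows:
  targets: "0 -0.0176 -0.0038 0.02 0 0 0; 0 -0.0176 -0.0038 0.045 0 0 0; 0 -0.0176 -0.0038 0.07 0 0 0; 0 -0.0176 -0.0038 0.09 0 0 0; 0 -0.0176 -0.0038 0.102 0 0 0; 0 -0.0176 -0.0038 0.102 0 0 0; 0 -0.0176 -0.0038 0.102 0 0 0; 0 -0.0176 -0.0038 0.102 0 0 0"

```text
clock: 3.0
tcp_pos: [0.4713, -0.2416, 0.0904]
eef_rot: [0.978, 0.207, 0.001, 0.001]
force: [0.4, 0.9, -0.0]
opening: -0.0003
```

```bash
python3 - <<'E'
from h import *
st=manip.state();print(st["tcp_pos"],st["force"],st["clock"])
im=manip.snapshot("wrist");cv2.imwrite("pics/w1.png",im)
im2=manip.snapshot("side");cv2.imwrite("pics/s1.png",im2)
a=cv2.resize(im[60:260,150:350],(400,400),interpolation=3);b=cv2.resize(im2[110:240,140:270],(400,400),interpolation=3)
cv2.imwrite("pics/c1.png",np.hstack([a,b]))
E
```

```text
[ 0.47131827 -0.24162489  0.09040051] [ 0.35047429  0.86013632 -0.00270292] 3.0
```

View pics/c1.png

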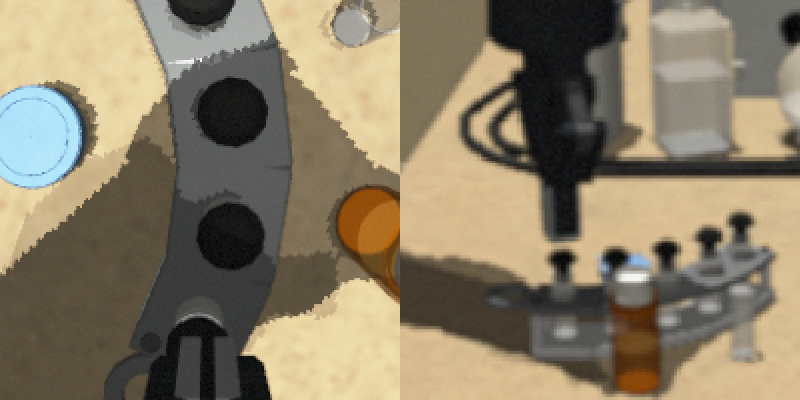

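```bash
python3 - <<'E'
from h import *
st=manip.state();w=np.array([[265.5,177.5],[266,116]])
f=lambda p:(wproj(stops(*p,-1.035,.065)[1:3],st)-w).ravel()
r=least_squares(f,[.5346,-.2237]);print(r.x,f(r.x).round(1));S=stops(*r.x,-1.035)
print(((S-st["tcp_pos"])@R.from_quat(st["eef_rot"]).as_matrix()).round(4))
E
```

```text
[ 0.53492314 -0.22234705] [-0.3  1.1  0.3 -1.1]
[[-0.0003 -0.001   0.0244]
 [ 0.0321  0.008   0.0244]
 [ 0.0658  0.0084  0.0245]
 [ 0.0985  0.0002  0.0245]
 [ 0.128  -0.0162  0.0245]]
```

Call:
send_rows:
  targets: "0 0 0 0.003 0 0 0; 0 0 0 0.006 0 0 0; 0 0 0 0.008 0 0 0; 0 0 0 0.009 0 0 0; 0 0 0 0.01 0 0 0; 0 0 0 0.01 0 0 0"

```text
clock: 3.7
tcp_pos: [0.4705, -0.2408, 0.0794]
eef_rot: [0.978, 0.207, -0.0, -0.0]
force: [-1.0, 1.0, 3.6]
opening: -0.0003
```

Call:
send_rows:
  targets: "0 0 0 0.001 0 0 0; 0 0 0 0.002 0 0 0; 0 0 0 0.003 0 0 0; 0 0 0 0.004 0 0 0; 0 0 0 0.0045 0 0 0; 0 0 0 0.0045 0 0 0"

```text
clock: 4.3
tcp_pos: [0.4705, -0.2408, 0.0751]
eef_rot: [0.978, 0.207, -0.0, -0.0]
force: [-2.2, 1.6, 6.4]
opening: 0.0002
```

Call:
send_rows:
  targets: "0 0 0 0.0005 0 0 0; 0 0 0 0.001 0 0 0; 0 0 0 0.001 0 0 0"

```text
clock: 4.6
tcp_pos: [0.4705, -0.2408, 0.075]
eef_rot: [0.978, 0.207, -0.0, -0.0]
force: [-3.4, 1.3, 13.1]
opening: 0.0004
```

Call:
send_rows:
  targets: "0 0 0 -0.003 0 0 0; 0 0 0 -0.008 0 0 0; 0 0 0 -0.013 0 0 0; 0 0.006 0.002 -0.016 0 0 0; 0 0.016 0.0045 -0.016 0 0 0; 0 0.026 0.007 -0.016 0 0 0; 0 0.032 0.009 -0.016 0 0 0; 0 0.032 0.009 -0.016 0 0 0; 0 0.032 0.009 -0.013 0 0 0; 0 0.032 0.009 -0.01 0 0 0; 0 0.032 0.009 -0.008 0 0 0; 0 0.032 0.009 -0.006 0 0 0; 0 0.032 0.009 -0.005 0 0 0; 0 0.032 0.009 -0.004 0 0 0; 0 0.032 0.009 -0.003 0 0 0; 0 0.032 0.009 -0.002 0 0 0; 0 0.032 0.009 -0.001 0 0 0; 0 0.032 0.009 -0.0005 0 0 0; 0 0.032 0.009 -0.0005 0 0 0"

```text
clock: 6.5
tcp_pos: [0.5031, -0.2363, 0.075]
eef_rot: [0.978, 0.207, -0.0, -0.0]
force: [-3.1, 0.4, 8.1]
opening: -0.0004
```

Call:
send_rows:
  targets: "0 0 0 0.0005 0 0 0; 0 0 0 0.0005 0 0 0"

```text
clock: 6.7
tcp_pos: [0.5031, -0.2363, 0.075]
eef_rot: [0.978, 0.207, -0.0, -0.0]
force: [-4.2, 0.6, 12.2]
opening: 0.0004
```

```bash
python3 - <<'E'
from h import *
st=manip.state();print(st["tcp_pos"],st["force"],st["clock"])
S=stops(.5348,-.2230,-1.035);print(((S-st["tcp_pos"])@R.from_quat(st["eef_rot"]).as_matrix()).round(4))
im=manip.snapshot("wrist");cv2.imwrite("pics/w2.png",cv2.resize(im[40:260,150:370],(500,500),interpolation=3))
E
```

```text
[ 0.50312926 -0.23627247  0.07500234] [-4.19360111  0.60150631 12.20020351] 6.7
[[-0.0318 -0.0087  0.009 ]
 [ 0.0006  0.0003  0.009 ]
 [ 0.0343  0.0007  0.009 ]
 [ 0.067  -0.0076  0.009 ]
 [ 0.0965 -0.024   0.009 ]]
```

View pics/w2.png

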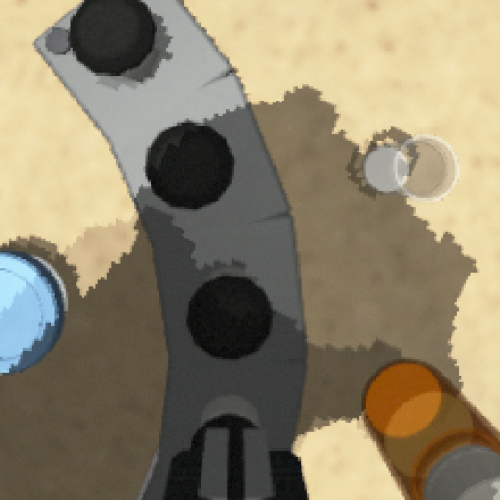

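Call:
send_rows:
  targets: "0 0 0 -0.003 0 0 0; 0 0 0 -0.008 0 0 0; 0 0 0 -0.013 0 0 0; 0 0.006 0 -0.016 0 0 0; 0 0.017 0 -0.016 0 0 0; 0 0.028 0.0005 -0.016 0 0 0; 0 0.034 0.0005 -0.016 0 0 0; 0 0.034 0.0005 -0.016 0 0 0; 0 0.034 0.0005 -0.013 0 0 0; 0 0.034 0.0005 -0.01 0 0 0; 0 0.034 0.0005 -0.008 0 0 0; 0 0.034 0.0005 -0.006 0 0 0; 0 0.034 0.0005 -0.005 0 0 0; 0 0.034 0.0005 -0.004 0 0 0; 0 0.034 0.0005 -0.003 0 0 0; 0 0.034 0.0005 -0.002 0 0 0; 0 0.034 0.0005 -0.001 0 0 0; 0 0.034 0.0005 -0.0005 0 0 0; 0 0.034 0.0005 0 0 0 0; 0 0.034 0.0005 0 0 0 0"

```text
clock: 8.75
tcp_pos: [0.5344, -0.2231, 0.075]
eef_rot: [0.978, 0.207, -0.0, 0.0]
force: [-3.7, 0.6, 11.9]
opening: -0.0003
```

Home (z 0.0750, firm 12 N). Next stopper 4.

Call:
send_rows:
  targets: "0 0 0 -0.003 0 0 0; 0 0 0 -0.008 0 0 0; 0 0 0 -0.013 0 0 0; 0 0.006 -0.002 -0.016 0 0 0; 0 0.016 -0.004 -0.016 0 0 0; 0 0.026 -0.006 -0.016 0 0 0; 0 0.0325 -0.008 -0.016 0 0 0; 0 0.0325 -0.008 -0.016 0 0 0; 0 0.0325 -0.008 -0.013 0 0 0; 0 0.0325 -0.008 -0.01 0 0 0; 0 0.0325 -0.008 -0.008 0 0 0; 0 0.0325 -0.008 -0.006 0 0 0; 0 0.0325 -0.008 -0.005 0 0 0; 0 0.0325 -0.008 -0.004 0 0 0; 0 0.0325 -0.008 -0.003 0 0 0; 0 0.0325 -0.008 -0.002 0 0 0; 0 0.0325 -0.008 -0.001 0 0 0; 0 0.0325 -0.008 -0.0005 0 0 0; 0 0.0325 -0.008 0 0 0 0; 0 0.0325 -0.008 0 0 0 0"

```text
clock: 10.75
tcp_pos: [0.5609, -0.2027, 0.075]
eef_rot: [0.978, 0.207, -0.0, 0.0]
force: [-5.1, 0.3, 11.3]
opening: -0.0001
```

Call:
send_rows:
  targets: "0 0 0 -0.003 0 0 0; 0 0 0 -0.008 0 0 0; 0 0 0 -0.013 0 0 0; 0 0.006 -0.003 -0.016 0 0 0; 0 0.015 -0.008 -0.016 0 0 0; 0 0.024 -0.013 -0.016 0 0 0; 0 0.0295 -0.0165 -0.016 0 0 0; 0 0.0295 -0.0165 -0.016 0 0 0; 0 0.0295 -0.0165 -0.013 0 0 0; 0 0.0295 -0.0165 -0.01 0 0 0; 0 0.0295 -0.0165 -0.008 0 0 0; 0 0.0295 -0.0165 -0.006 0 0 0; 0 0.0295 -0.0165 -0.005 0 0 0; 0 0.0295 -0.0165 -0.004 0 0 0; 0 0.0295 -0.0165 -0.003 0 0 0; 0 0.0295 -0.0165 -0.002 0 0 0; 0 0.0295 -0.0165 -0.001 0 0 0; 0 0.0295 -0.0165 -0.0005 0 0 0; 0 0.0295 -0.0165 0 0 0 0; 0 0.0295 -0.0165 0 0 0 0"

```text
clock: 12.75
tcp_pos: [0.5812, -0.1757, 0.0751]
eef_rot: [0.978, 0.207, -0.0, 0.0]
force: [-4.2, 0.2, 9.9]
opening: -0.0003
```

Call:
send_rows:
  targets: "0 0 0 -0.003 0 0 0; 0 0 0 -0.01 0 0 0; 0 0 0 -0.03 0 0 0; 0 0 0 -0.06 0 0 0; 0 0 0 -0.09 0 0 0; 0 0 0 -0.12 0 0 0; 0 0 0 -0.14 0 0 0; 0 0 0 -0.14 0 0 0; 0 0 0 -0.14 0 0 0"

```text
clock: 13.65
tcp_pos: [0.5816, -0.1749, 0.2136]
eef_rot: [0.978, 0.208, 0.0, -0.0]
force: [0.2, 0.4, -0.2]
opening: 0.0
```

```bash
python3 - <<'E'
from h import *
im=manip.snapshot("side");t=manip.snapshot("top");print(manip.state()["clock"])
a=cv2.resize(im[150:250,160:290],(520,400),interpolation=3);b=cv2.imread("pics/side0.png")[150:250,160:290]
cv2.imwrite("pics/e.png",np.hstack([cv2.resize(a,(400,308)),cv2.resize(b,(400,308),interpolation=3)]))
E
```

```text
13.75
```

View pics/e.png

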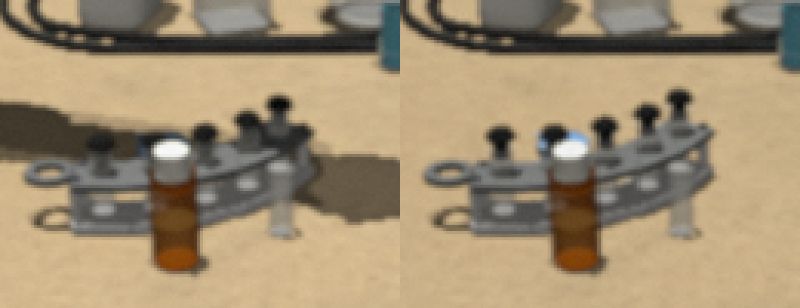

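```bash
python3 -c "
from cell import manip
print(manip.job_done())"
```

```text
the job is handed in; nothing more can be done
None
```

I pressed all five stoppers home in turn, from the lug end to the plain end, with the closed fingertips. I then lifted about 14 cm clear and handed the job in at about 14 s.

- **Depth and force:** at each stopper the tips stopped at about 61 mm above the worktop, the listed fully home height. The upward force there was 10 to 13 N. Stoppers 1 and 2 each got an extra half-millimetre push that raised the force without further movement.
- **Stopper 5:** it got no extra push. Its reading was the lowest, 9.9 N with the tips at about 61.1 mm, still well above the roughly 4 N sliding force.
- **Last look:** the final side picture shows the stopper heads lower than at the start. Stopper 2 is partly hidden there behind the dropper bottle, so for that one I rely on the depth and force readings. The dropper and spare vial look unmoved. I did not recheck the cup, beaker and tweezers, but nothing in the force readings suggested a collision.
- **Disagreements:** the camera estimates of the rack differed by about 4 mm (top against wrist), and my rough side-view fit was up to 13 mm off. I went by the wrist view.
- **Refused call:** one early move call was refused for a formatting mistake and caused no motion.

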